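# Switch the wafer chuck onto vacuum

### The arm

A 6-joint arm with a two-finger parallel gripper is mounted at the origin on the work surface. World frame = base frame: x ahead of the robot, y to its left, z up, the work surface at z = 0. Lengths are in m, angles in rad, forces in N, time in s.
With the tool pointing down it reaches from about 0.375 to 0.975 m from the base axis. Payload 3.8 kg.
Tool frame: the origin (TCP) lies at the very end of the fingers, on their centre line; the grasp point (between the pads) lies 19 mm behind it; z points along the fingers, x is the direction in which the jaws open and shut, and the axes are right-handed (so a half turn about z gives the same grasp; the last joint's range is limited). The gripper opens to 88 mm and grips with 3 to 60 N. Pads are 18 mm wide; open, the fingers measure 123 mm over their backs; the gripper's body (75 mm by 187 mm) begins 45 mm behind the grasp point.
Start: joints at [-1.21, 0.264, 1.604, -0, 1.274, -0.037], TCP at [0.261, -0.622, 0.217] pointing down, gripper open.
Joint ranges: [-2.63, 2.63], [-0.94, 2.18], [0.31, 2.57], [-1.31, 4.45], [0, 2.66], [-2.55, 2.55]. Speed limits (rad/s): [2.57, 2.57, 3.14, 3.14, 3.14, 3.14].

### API

Orientations are given as [roll, pitch, yaw] about the fixed x, y, z axes, in that order (R = Rz(yaw) Ry(pitch) Rx(roll)).
In Python, from rig import status, cams, manip gives the robot as it stands.
- The arm moves only by the tool apply_moves, never from a script. Its argument "motion" is a list of rows, each a list of 3 entries, a list of its own where there are three numbers: the shift along the tool's x, y, z in mm, then the turn, a rotation vector about the tool's x, y, z in rad, then the finger opening in mm, from 0 to 88.1. In form: [[[dx, dy, dz], [wx, wy, wz], hand], ...]. A call has 1 to 12 rows; each row shifts and turns the pose as measured when the row begins, along the tool's axes as they then stand; what a row does not reach is not made up. A row lasts 1/10 s, in which the tool goes at most 50 mm and 8.59 degrees, less where a joint would pass 70% of its speed; a pose out of reach is approached as far as the arm can. A call is refused whole if a number of a shift passes 50 or a number of a turn 0.15, either way. A call with a gripper value outside its range is refused whole. The fingers move at their own pace and stop on an object; the grip force is fixed at half the most. Time passes only in rows, so rows that do not move let the fingers close. It gives the time, the measured TCP pose, the force and the opening at its end, in the units of the state.
- status.sense(): the state, without advancing time (a new reading comes with each control period).
- cams.camera(name): name is "side" or "top" or "wrist"; returns the picture (420x560x3 uint8, red, green, blue); there is no depth.
- cams.camera_info(name): a dict with "fx", "fy", "cx", "cy" (pixels), "eye" and "orientation" of the camera in the world. Camera axes: x right, y up, looking along -z (the intrinsics and any distortion apply to the point x, -y, -z); pixel columns grow to the right and rows downward; lengths in m; the calibration is good to about 2 mm. A picture is of the moment at which its call begins: read the wrist's pose just before it. camera_info takes no time and is no camera call; for the wrist camera it gives the pose at the moment of the call.
- manip.job_done(): hands the job in, once; it reports no verdict.
Trained networks look in the newest picture that a camera, given by its name, has taken for a name from the list of things; names that differ only in an ending like _2 or _b are one class to them, and where a whole thing is asked for, a point or a joint stands for the part that bears it (a point fixed in the world has none). Each returns a list of dicts, best first, with "confidence" (0 to 1); they miss things now and then, are a little off and sometimes report something else, mostly with a low value. They report only what shows in the picture. A call takes as long as a camera call.
- cams.spot_in(camera, thing): "bbox" ([left, top, width, height] in pixels, round what is visible of it).
- cams.masks_of(camera, thing): "pixels" (420x560 bool, what is visible of it) and "bbox" ([left, top, width, height] in pixels, round what is visible of it).
The state is a dict: "clock": time; "joints": joint angles; "joint_velocities": joint speeds; "effort": joint torques, N m; "position": TCP position; "tool_rot": TCP orientation; "ft_force": force on the tool from outside, world axes, zero at the start; "torque": the same for the moment, N m; "gripper_width": finger opening in m.
Only numpy, scipy, OpenCV 4.12 (cv2) and the standard library are available. Lean on these libraries where they do the work, as an engineer would, in place of code of your own. Each camera call takes 0.05 s, during which the arm holds its last target. There are 200 camera calls.

### The job

Put the wafer chuck on vacuum, with the closed fingertips: first push down the white-barred end of the black rocker on the grey power box so that it is switched fully on, then push the green button on the blue pump pod fully in so that it stays in, and last press the green button on the white chuck pod fully in, keep it in for about two seconds and let it come back out. Keep to this order, press neither red button, and do not lift or shift any of the loose things on the bench.

Things in the scene. Friction and masses are not known exactly. Their poses are not given: they have to be found in the camera images.
- power_box: Grey power box, fixed: 110 (x) x 64 (y) x 30 mm high, one black rocker on top. Origin at the centre of its underside, z up, x along the rocker towards its ON end. A loose black ring stands behind it (about 107 mm towards +x from its centre) and a small screwdriver lies across in front (100 mm towards -x).
- rocker (a joint): angle in rad of the black rocker: 0 off (as it starts: the ON end stands up), 0.36 fully on (the ON end down). It turns about a line along the box's y axis, 42 mm above the bench over the box's centre; pressing the ON end down takes about 3.5 N, and it stays where it is left.
- rocker_on_end (a point): middle of the white bar drawn across the ON end of the rocker (a black paddle 70 x 38 x 10 mm): on its upper face, 24 mm along from the pivot. It lies about 51 mm above the bench when off and 43 mm when on; push it straight down (about 8.5 mm).
- pump_pod: Blue pump pod, fixed: box 70 (x) x 130 (y) x 34 mm high, origin at the centre of its underside, z up. Two square buttons 28 x 28 mm: green at y = +32 mm, red at y = -32 mm. Cap tops are 50 mm above the bench when out, 43 when fully in; the black 36 mm frame round each is 37 mm high. A jar 40 mm wide, 50 mm high stands loose behind it, about 90 mm towards +x from its centre.
- pump_green (a joint): travel in m of the green button on the blue pump pod: 0 out, 0.007 fully in. A stay-in button with no spring: it takes about 3 N to push and stays where it is left.
- pump_green_top (a point): centre of the top face of the green button cap (28 x 28 mm) on the blue pump pod; 50 mm above the bench when out. It is pressed straight down
- pump_red (a joint): travel in m of the red button on the blue pump pod: 0 out, 0.007 fully in. Spring-loaded: about 1.4 N starts it, about 4.5 N holds it fully in, and it comes back out when let go. Not to be pressed.
- chuck_pod: White chuck pod, fixed: box 70 (x) x 130 (y) x 34 mm high, origin at the centre of its underside, z up. Two square buttons 28 x 28 mm: green at y = -32 mm, red at y = +32 mm. Cap tops are 50 mm above the bench when out, 43 when fully in; the black 36 mm frame round each is 37 mm high. A steel weight 44 mm wide, 50 mm high stands loose behind it, about 90 mm towards +x from its centre.
- chuck_green (a joint): travel in m of the green button on the white chuck pod: 0 out, 0.007 fully in. Spring-loaded: about 1.4 N starts it, about 4.5 N holds it fully in, and it comes back out when let go.
- chuck_green_top (a point): centre of the top face of the green button cap (28 x 28 mm) on the white chuck pod; 50 mm above the bench when out. It is pressed straight down
- chuck_red (a joint): travel in m of the red button on the white chuck pod: 0 out, 0.007 fully in. Spring-loaded: about 1.4 N starts it, about 4.5 N holds it fully in, and it comes back out when let go. Not to be pressed.
- jar: loose jar with a lid, 40 mm wide, 50 mm high, origin at the centre of its underside; bystander
- weight: loose turned steel weight, 44 mm wide, 50 mm high, origin at the centre of its underside; bystander
- driver: loose small screwdriver with an orange handle, 100 mm long, lying near the power box; bystander
- loupe: loose black ring (loupe), 40 mm wide, 30 mm high, origin at the centre of its underside; bystander
- wafer_case: loose clear flat case, 110 x 110 x 26 mm, origin at the centre of its underside, at the right of the bench; bystander
- bottle: loose white bottle with a blue cap, 48 mm wide, 85 mm high, origin at the centre of its underside, at the left of the bench; bystander

How it is judged:
On the way, in this order (a step that is already met when the one before it is completed fails the run):
1. the rocker on the power box is switched on (value of joint rocker above 0.3 rad), for 0.1 s.
2. the green button on the blue pump pod is pushed in (value of joint pump_green above 0.0055 m), for 0.1 s.
3. the green button on the white chuck pod is kept pressed for a second (value of joint chuck_green above 0.005 m), for 1 s.
At the end, for the whole second after the job is handed in: the rocker is on (over 0.3 of 0.36 rad), the pump pod's green button has stayed in (over 5.5 of 7 mm), the chuck pod's green button, held in for a second, is back out (under 2 mm), the red buttons are out (under 2 mm), and every loose thing is within 20 mm of where it stood (value of joint rocker above 0.3 rad and value of joint pump_green above 0.0055 m and value of joint each of chuck_green, pump_red, chuck_red below 0.002 m and distance of each of wafer_case, bottle, jar, weight, driver, loupe from where it was at the start of the episode below 0.02 m); the robot touches nothing.
It fails at once if the pump button is pressed while the power rocker is not on (value of joint pump_green above 0.003 m and value of joint rocker below 0.28 rad).
It fails at once if the chuck button is pressed before the pump button is in (value of joint chuck_green above 0.003 m and value of joint pump_green below 0.005 m).
It fails at once if a red button is pressed (value of joint any of pump_red, chuck_red above 0.003 m).
It fails at once if a loose thing is lifted, carried or shifted by more than 20 mm (distance of any of wafer_case, bottle, jar, weight, driver, loupe from where it was at the start of the episode above 0.02 m).
It fails at once if a standing thing is knocked over (angle between any of jar, weight, loupe, bottle's own z axis and vertical above 0.5 rad).
It also fails if it takes over 51 s, if anything falls off the work surface, if the arm or the gripper's body presses on something with over 40 N, if the wrist force passes 120 N, or if a joint passes its speed limit or range.

## Working session

There is one attempt and no reset: what is moved stays moved. The work goes in short steps, Python scripts to look and compute and a tool call to move; the robot and the scene stay as the last step left them, time stands still between calls to the robot, and variables do not carry over. Pictures are saved under pics/ and viewed, about 8 in all and at most 12, crops included, and the job is handed in when it is done.

Besides the shell and the picture viewer there is one more tool, called in YAML: its name, and indented under it one key for each argument. apply_moves: Moves the arm, as the interface text tells. Its arguments: {"type":"object","properties":{"motion":{"type":"array","items":{"type":"array"}}},"required":["motion"]}

```bash
mkdir -p pics
cat > h.py <<'E'
import numpy as np, cv2
from scipy.spatial.transform import Rotation as R
from rig import status, cams, manip
def pose(info):
    o=np.array(info["orientation"],float)
    M=o if o.shape==(3,3) else R.from_euler('xyz',o).as_matrix() if o.size==3 else R.from_quat(o).as_matrix()
    return np.array(info["eye"]),M
def ray(info,uv,z):
    e,M=pose(info)
    d=M@np.array([(uv[0]-info["cx"])/info["fx"],-(uv[1]-info["cy"])/info["fy"],-1])
    return e+d*(z-e[2])/d[2]
def proj(info,p):
    e,M=pose(info); c=M.T@(np.array(p)-e)
    return np.array([info["cx"]+info["fx"]*c[0]/-c[2],info["cy"]-info["fy"]*c[1]/-c[2]])
def save(n,img): cv2.imwrite(f"pics/{n}.png",img[:,:,::-1])
E
python3 - <<'E'
from h import *
print(status.sense())
for c in ("top","side"):
    i=cams.camera_info(c);print(c,i)
    im=cams.camera(c);save(c+"0",im)
    for t,z in [("power_box",.03),("rocker_on_end",.046),("pump_pod",.034),("chuck_pod",.034),("pump_green_top",.05),("chuck_green_top",.05),("jar",.05),("weight",.05),("loupe",.03),("driver",.01),("bottle",.085),("wafer_case",.026)]:
        for r in cams.spot_in(c,t)[:2]:
            b=r["bbox"];u=(b[0]+b[2]/2,b[1]+b[3]/2)
            print(t,round(r["confidence"],2),np.round(b),np.round(ray(i,u,z),3))
E
```

```text
{'clock': 0.0, 'joints': array([-1.20989178e+00,  2.64756652e-01,  1.60532502e+00,  4.26483426e-06,
        1.27372426e+00, -3.69039784e-02]), 'joint_velocities': array([ 0.00158551,  0.00105601,  0.00075212,  0.00217866, -0.00034809,
        0.00022334]), 'effort': array([ 7.96574004e-04, -5.02110207e+01, -3.56874883e+01,  7.31054228e-02,
        2.94485036e-02, -1.70457802e-04]), 'position': array([ 0.26122788, -0.62159359,  0.21561217]), 'tool_rot': array([-3.14150692e+00,  2.21162131e-03, -1.17298896e+00]), 'ft_force': array([0.4308831 , 1.49100359, 0.74136316]), 'torque': array([ 0.02412811, -0.00538618,  0.00532695]), 'gripper_width': 0.08816176870135439}
top {'fx': 501.31360414212327, 'fy': 501.31360414212327, 'cx': 275.29888822970264, 'cy': 211.43431415288413, 'eye': array([ 0.25425644, -0.00602171,  1.52152938]), 'orientation': array([ 0.17976261,  0.00811536, -1.55626768])}
power_box 0.58 [190. 207.  29.  43.] [0.47  0.223 0.03 ]
power_box 0.3 [265. 193.  47.  30.] [ 0.538 -0.03   0.03 ]
rocker_on_end 0.87 [193. 214.  18.  23.] [0.477 0.229 0.046]
rocker_on_end 0.45 [368. 2
[... 1010 characters left out ...]
4 0.03 ]
rocker_on_end 0.71 [264. 274.  37.  22.] [0.481 0.233 0.046]
pump_pod 0.6 [262. 151.  25.  35.] [ 0.545 -0.217  0.034]
chuck_pod 0.55 [258. 198.  28.  40.] [0.529 0.001 0.034]
pump_green_top 0.38 [268. 165.   8.  10.] [ 0.551 -0.19   0.05 ]
chuck_green_top 0.6 [264. 198.  13.   7.] [ 0.539 -0.045  0.05 ]
jar 0.62 [239. 153.  15.  21.] [ 0.632 -0.214  0.05 ]
weight 0.8 [234. 208.  10.  24.] [0.612 0.036 0.05 ]
loupe 0.56 [236. 266.  13.  27.] [0.576 0.214 0.03 ]
driver 0.87 [317. 287.  24.  41.] [0.376 0.257 0.01 ]
bottle 0.64 [227. 342.  30.  40.] [0.537 0.453 0.085]
wafer_case 0.6 [284. 126.  29.  24.] [ 0.487 -0.407  0.026]
wafer_case 0.51 [234. 210.  12.  23.] [0.614 0.015 0.026]
```

Run:
```python
import cv2
a=cv2.imread("pics/top0.png");cv2.imwrite("pics/top0c.png",cv2.resize(a[150:290,170:440],None,fx=2.96,fy=2.96,interpolation=cv2.INTER_CUBIC))
a=cv2.imread("pics/side0.png");cv2.imwrite("pics/side0c.png",cv2.resize(a[120:350,190:380],None,fx=2.6,fy=2.6,interpolation=cv2.INTER_CUBIC))
```

```text
(no output)
```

View pics/top0c.png

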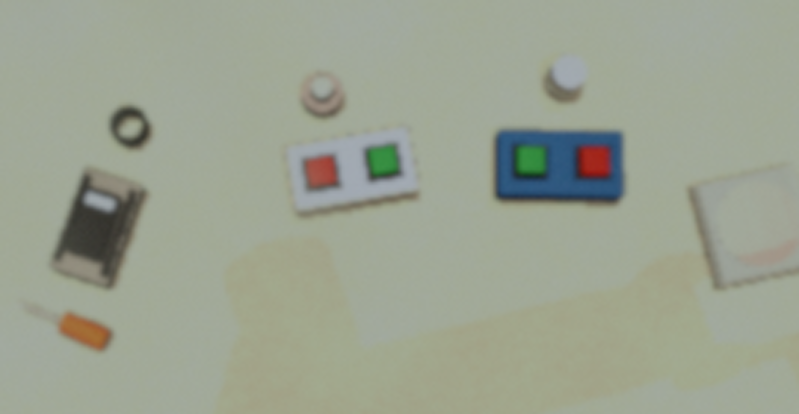

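View pics/side0c.png

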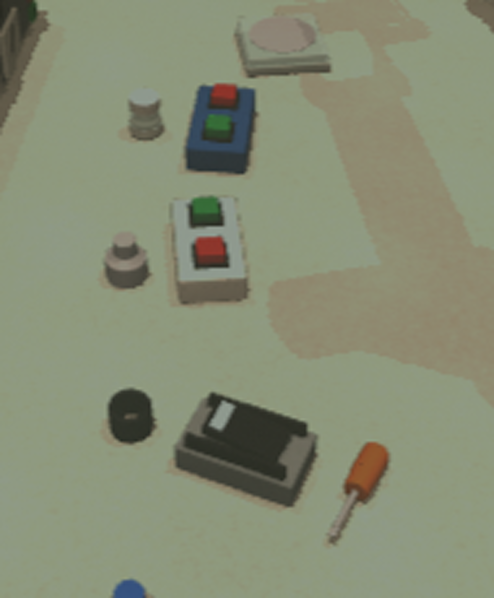

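The top crop shows the white bar at about (100,201), the chuck green at (383,160) and the pump green at (531,160). The side crop shows the bar at (222,416), chuck green at (205,207) and pump green at (217,124). I'll compare the two views.

Run:
```python
from h import *
t=cams.camera_info("top");s=cams.camera_info("side")
T=lambda u,v:(170+u/2.96,150+v/2.96)
S=lambda u,v:(190+u/2.6,120+v/2.6)
def tri(a,b):
    A=[];r=[]
    for i,p in((t,a),(s,b)):
        e,_=pose(i);d=ray(i,p,0)-e;d/=np.linalg.norm(d);P=np.eye(3)-np.outer(d,d);A.append(P);r.append(P@e)
    return np.linalg.lstsq(np.vstack(A),np.hstack(r),rcond=None)[0]
for n,a,b,z in [("bar",(100,201),(222,416),.051),("cg",(383,160),(205,207),.05),("pg",(531,160),(217,124),.05),("cr",(321,171),(209,247),.05),("pr",(595,162),(224,92),.05)]:
    print(n,"top",ray(t,T(*a),z).round(3),"side",ray(s,S(*b),z).round(3),"tri",tri(T(*a),S(*b)).round(3))
c=[ray(t,T(*p),.03)for p in[(88,168),(145,187),(111,286),(53,268)]]
print("box",np.mean(c,0).round(3),np.round(c,3))
```

```text
bar top [0.499 0.222 0.051] side [0.498 0.226 0.051] tri [0.499 0.223 0.048]
cg top [ 0.545 -0.062  0.05 ] side [ 0.545 -0.053  0.05 ] tri [ 0.546 -0.062  0.042]
pg top [ 0.547 -0.211  0.05 ] side [ 0.548 -0.2    0.05 ] tri [ 0.549 -0.213  0.041]
cr top [0.533 0.001 0.05 ] side [0.534 0.009 0.05 ] tri [0.534 0.001 0.042]
pr top [ 0.546 -0.276  0.05 ] side [ 0.547 -0.265  0.05 ] tri [ 0.548 -0.277  0.042]
box [0.476 0.225 0.03 ] [[0.537 0.239 0.03 ]
 [0.518 0.18  0.03 ]
 [0.416 0.211 0.03 ]
 [0.433 0.271 0.03 ]]
```

apply_moves:
  motion:
    - [[-34,-27.5,0],[0,0,0],0]
    - [[-34,-27.5,0],[0,0,0],0]
    - [[-34,-27.5,0],[0,0,0],0]
    - [[-34,-27.5,0],[0,0,0],0]
    - [[-34,-27.5,0],[0,0,0],0]
    - [[-34,-27.5,0],[0,0,0],0]
    - [[-34,-27.5,0],[0,0,0],0]
    - [[-34,-27.5,0],[0,0,0],0]
    - [[-34,-27.5,0],[0,0,0],0]
    - [[-34,-27.5,0],[0,0,0],0]
    - [[-34,-27.5,0],[0,0,0],0]
    - [[-34,-27.5,0],[0,0,0],0]

```text
clock: 2.5
position: [0.4121, -0.1066, 0.2167]
tool_rot: [-3.137, -0.007, -1.185]
ft_force: [1.3, -0.4, -0.2]
gripper_width: 0.0005
```

apply_moves:
  motion:
    - [[-34,-27.5,0],[0,0,0],0]
    - [[-34,-27.5,0],[0,0,0],0]
    - [[-34,-27.5,0],[0,0,0],0]
    - [[-34,-27.5,0],[0,0,0],0]
    - [[-34,-27.5,0],[0,0,0],0]
    - [[0,0,0],[0,0,-0.146],0]
    - [[0,0,0],[0,0,-0.146],0]
    - [[0,0,0],[0,0,-0.146],0]
    - [[0,0,0],[0,0,-0.146],0]
    - [[0,0,0],[0,0,-0.146],0]
    - [[0,0,0],[0,0,-0.146],0]

```text
clock: 3.6
position: [0.4781, 0.1204, 0.2197]
tool_rot: [-3.14, -0.016, -0.282]
ft_force: [0.7, 0.2, 0.6]
gripper_width: 0.0003
```

```bash
cat > look.py <<'E'
from h import *
import sys
s=status.sense();i=cams.camera_info("wrist");im=cams.camera("wrist");save(sys.argv[1],im)
print({k:np.round(s[k],4) for k in("clock","position","tool_rot","ft_force","gripper_width")});print(i["eye"],i["fx"])
for n,p in [("bar",(.499,.220,.051)),("cg",(.545,-.062,.05)),("pg",(.547,-.211,.05)),("tcp",s["position"])]: print(n,proj(i,p).round())
E
python3 look.py w1
```

```text
{'clock': np.float64(3.6), 'position': array([0.4781, 0.1204, 0.2197]), 'tool_rot': array([-3.14  , -0.0163, -0.2818]), 'ft_force': array([0.7292, 0.1566, 0.6312]), 'gripper_width': np.float64(0.0003)}
[0.49762621 0.19935218 0.38794332] 376.4678138343808
bar [273.  59.]
cg [392. 322.]
pg [418. 425.]
tcp [286. 258.]
```

View pics/w1.png

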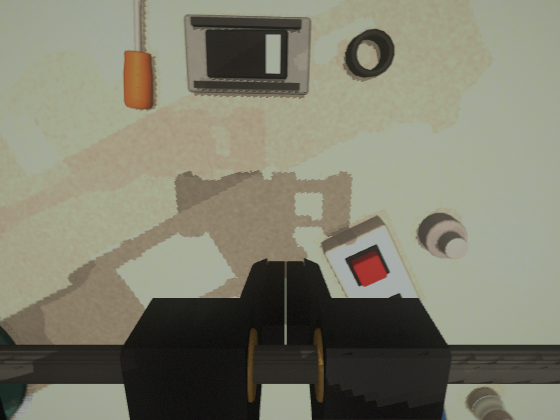

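The wrist view shows the white bar at (273,53), and the box outline runs from (186,14) to (308,97). The loupe and driver are clear.

Run:
```python
from h import *
i=cams.camera_info("wrist");s=status.sense()
b=ray(i,(273,53.5),.051);print(b)
# pivot ends of paddle
for p in[(206,53),(287,54)]:print(ray(i,p,.047))
c=np.mean([ray(i,p,.03)for p in[(186,14),(310,17.5),(308,96),(187,93)]],0);print(c)
v=ray(i,(310,56),.03)-ray(i,(186.5,53),.03);a=np.arctan2(v[1],v[0]);print(a)
tgt=c+np.array([np.cos(a),np.sin(a),0])*.030
M=R.from_euler('xyz',s["tool_rot"]).as_matrix()
print(tgt,"tool mm",1000*M.T@(np.array([tgt[0],tgt[1],.10])-s["position"]))
```

```text
[0.49942733 0.22399608 0.051     ]
[0.44556954 0.23985874 0.047     ]
[0.51067259 0.22072425 0.047     ]
[0.47765151 0.22929454 0.03      ]
-0.2970244868962746
[0.50633786 0.22051425 0.03      ] tool mm [  -2.08039221 -103.82666107  119.830894  ]
```

apply_moves:
  motion:
    - [[0,-35,0],[0,-0.016,0.013],0]
    - [[0,-35,0],[0,0,0],0]
    - [[-2,-35,0],[0,0,0],0]
    - [[0,0,40],[0,0,0],0]
    - [[0,0,40],[0,0,0],0]
    - [[0,0,40],[0,0,0],0]
    - [[0,0,0],[0,0,0],0]

```text
clock: 4.35
position: [0.511, 0.2273, 0.1008]
tool_rot: [-3.134, -0.008, -0.31]
ft_force: [-1.2, -1.2, -0.1]
gripper_width: 0.0003
```

apply_moves:
  motion:
    - [[-3,6,0],[0,0,-0.013],0]
    - [[0,0,20],[0,0,0],0]
    - [[0,0,20],[0,0,0],0]
    - [[0,0,0],[0,0,0],0]

```text
clock: 4.75
position: [0.5107, 0.2231, 0.0679]
tool_rot: [-3.128, -0.016, -0.3]
ft_force: [0.3, -0.2, -0.7]
gripper_width: 0.0004
```

```bash
python3 look.py w2
python3 - <<'E'
from h import *
save("s2",cv2.resize(cams.camera("side")[230:340,210:350],None,fx=4,fy=4,interpolation=cv2.INTER_CUBIC))
E
```

```text
{'clock': np.float64(4.75), 'position': array([0.5107, 0.2231, 0.0679]), 'tool_rot': array([-3.1284, -0.0155, -0.3001]), 'ft_force': array([ 0.2624, -0.2487, -0.6658]), 'gripper_width': np.float64(0.0004)}
[0.53117829 0.29978901 0.23708327] 376.4678138343808
bar [266. 256.]
cg [441. 566.]
pg [473. 674.]
tcp [286. 258.]
```

View pics/s2.png

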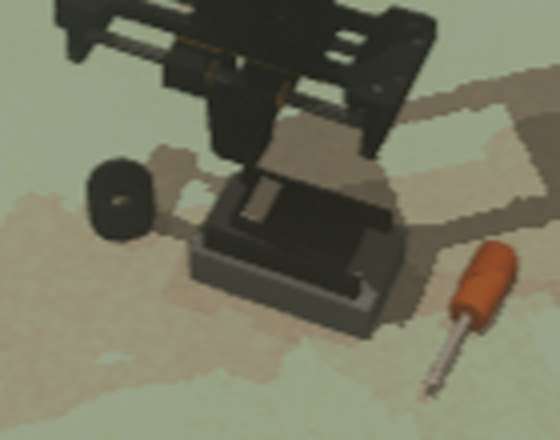

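apply_moves:
  motion:
    - [[-4,0,5],[0,-0.015,0],0]
    - [[0,0,5],[0,0,0],0]
    - [[0,0,5],[0,0,0],0]
    - [[0,0,5],[0,0,0],0]
    - [[0,0,4],[0,0,0],0]
    - [[0,0,2],[0,0,0],0]

```text
clock: 5.45
position: [0.5132, 0.2271, 0.0486]
tool_rot: [-3.119, -0.011, -0.301]
ft_force: [-0.1, -0.4, 0.0]
gripper_width: 0.0004
```

apply_moves:
  motion:
    - [[-4,4,2],[0,0,0],0]
    - [[0,0,3],[0,0,0],0]
    - [[0,0,3],[0,0,0],0]
    - [[0,0,3],[0,0,0],0]

```text
clock: 5.85
position: [0.5073, 0.2242, 0.036]
tool_rot: [-3.12, -0.01, -0.3]
ft_force: [-0.0, -0.0, -0.9]
gripper_width: 0.0
```

```bash
python3 look.py w3
python3 - <<'E'
from h import *
a=cv2.resize(cams.camera("side")[230:340,210:350],None,fx=4,fy=4,interpolation=cv2.INTER_CUBIC)
w=cv2.imread("pics/w3.png")[:,:,::-1]
cv2.imwrite("pics/c3.png",np.hstack([a[:420,:],cv2.resize(w,None,fx=.43,fy=1)[:420]])[:,:,::-1])
for _ in range(3): print(status.sense()["position"],status.sense()["ft_force"])
E
```

```text
{'clock': np.float64(5.85), 'position': array([0.5073, 0.2242, 0.036 ]), 'tool_rot': array([-3.1202, -0.0095, -0.3004]), 'ft_force': array([-1.000e-04, -1.190e-02, -8.609e-01]), 'gripper_width': np.float64(0.0)}
[0.52838152 0.29925901 0.20580406] 376.4678138343808
bar [272. 285.]
cg [468. 629.]
pg [501. 744.]
tcp [286. 258.]
[0.50707231 0.22412383 0.03567253] [-0.2512163   0.33658838  0.06708938]
[0.50707231 0.22412383 0.03567253] [-0.2512163   0.33658838  0.06708938]
[0.50707231 0.22412383 0.03567253] [-0.2512163   0.33658838  0.06708938]
```

View pics/c3.png

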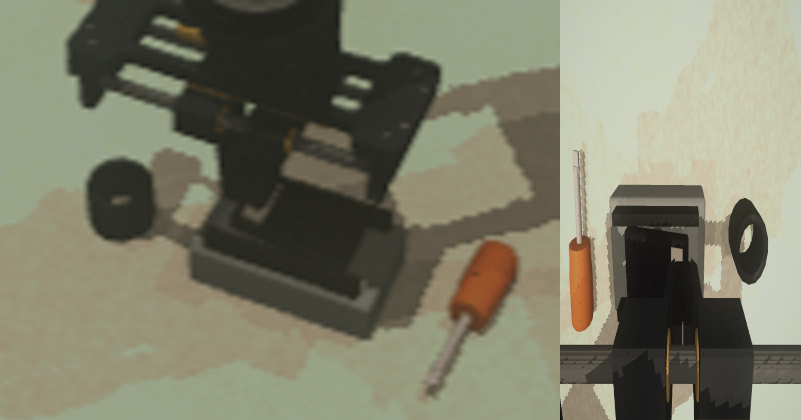

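Run:
```python
import cv2
w=cv2.imread("pics/w3.png");cv2.imwrite("pics/w3c.png",cv2.resize(w[170:340,100:420],None,fx=2.5,fy=2.5,interpolation=cv2.INTER_CUBIC))
```

```text
(no output)
```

View pics/w3c.png

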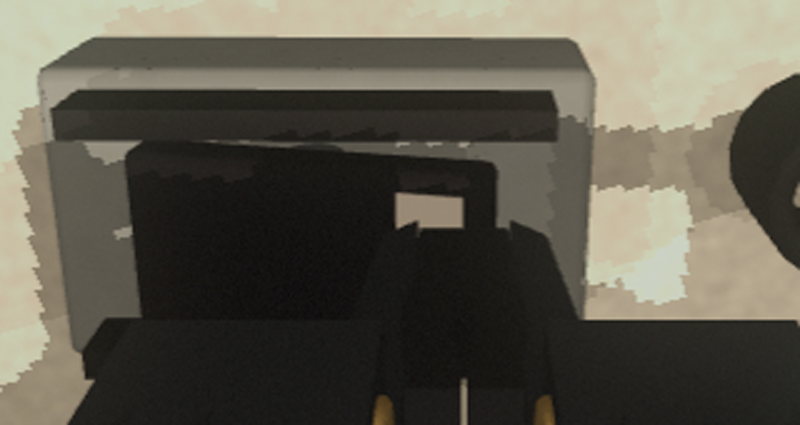

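apply_moves:
  motion:
    - [[0,0,-20],[0,0,0],0]
    - [[0,0,-30],[0,0,0],0]
    - [[0,35,-40],[0,0,0],0]
    - [[0,40,-40],[0,0,0],0]
    - [[0,30,0],[0,0,0],0]
    - [[0,0,0],[0,0,0],0]

```text
clock: 6.55
position: [0.4758, 0.1248, 0.1621]
tool_rot: [-3.123, -0.01, -0.297]
ft_force: [-0.8, 0.1, 0.0]
gripper_width: 0.0007
```

```bash
python3 look.py w4
python3 - <<'E'
from h import *
a=cv2.resize(cams.camera("side")[250:330,240:330],None,fx=4.4,fy=4.4,interpolation=cv2.INTER_CUBIC)
b=cv2.resize(cv2.imread("pics/side0.png")[250:330,240:330,::-1],None,fx=4.4,fy=4.4,interpolation=cv2.INTER_CUBIC)
save("c4",np.hstack([b,a]))
E
```

```text
{'clock': np.float64(6.55), 'position': array([0.4758, 0.1248, 0.1621]), 'tool_rot': array([-3.123 , -0.0095, -0.2971]), 'ft_force': array([-0.841 ,  0.1131,  0.0309]), 'gripper_width': np.float64(0.0007)}
[0.49669395 0.20036978 0.33171251] 376.4678138343808
bar [276.  62.]
cg [418. 366.]
pg [448. 481.]
tcp [286. 258.]
```

View pics/c4.png

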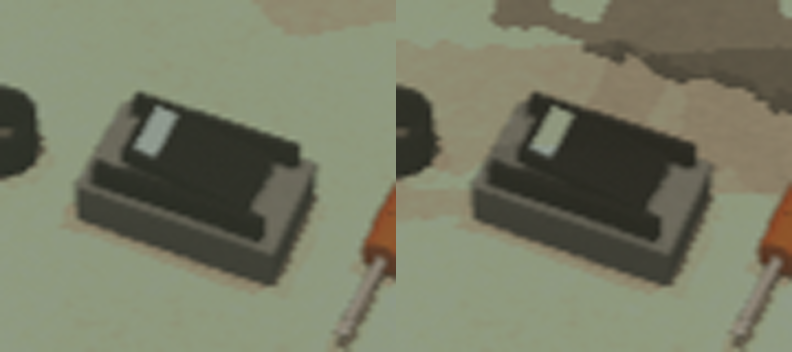

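View pics/w4.png

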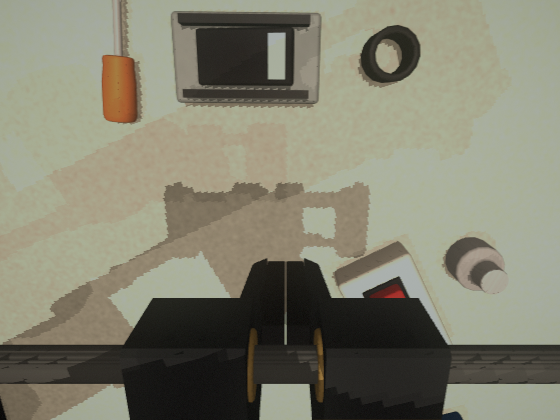

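The side crops before and after look the same, so the rocker hasn't moved even though I read z = 0.036. I'll check the fingertip's real height against the side view.

Run:
```python
from h import *
i=cams.camera_info("side")
def P(p,o,f): 
    u=proj(i,p);return ((u-o)*f).round()
for z in(.036,.045,.055):print("c3",z,P((.507,.224,z),(210,230),4))
for z in(.058,.068,.078,.088):print("s2",z,P((.5107,.2231,z),(210,230),4))
print("box corners on s2",[P(p,(210,230),4) for p in[(.537,.243,.03),(.518,.18,.03),(.416,.211,.03),(.434,.274,.03),(.499,.222,.051)]])
im=cams.camera("side")
s=status.sense();c=proj(i,s["position"]);print(s["position"],c)
x,y=c.astype(int)
b=im.copy();cv2.drawMarker(b,(x,y),(255,0,0),cv2.MARKER_CROSS,7,1)
save("s5",cv2.resize(b[y-50:y+50,x-65:x+65],None,fx=5,fy=5,interpolation=cv2.INTER_NEAREST))
```

```text
c3 0.036 [247. 214.]
c3 0.045 [247. 203.]
c3 0.055 [246. 191.]
s2 0.058 [240. 186.]
s2 0.068 [240. 174.]
s2 0.078 [240. 162.]
s2 0.088 [240. 150.]
box corners on s2 [array([190., 242.]), array([236., 160.]), array([408., 216.]), array([370., 303.]), array([261., 195.])]
[0.47687329 0.12745203 0.16146448] [289.58682984 214.68918838]
```

View pics/s5.png

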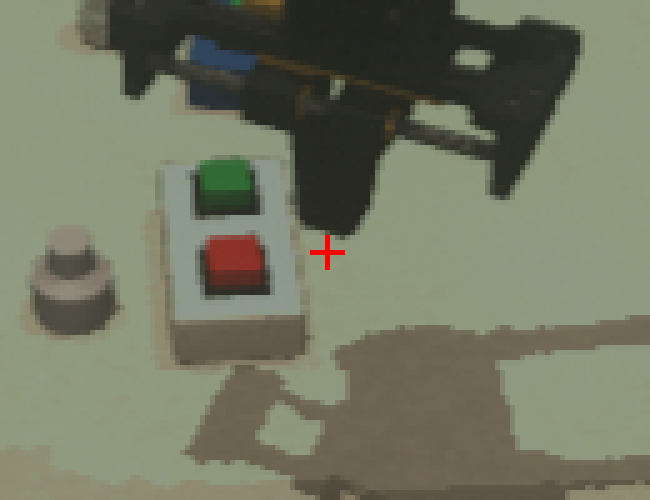

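The true fingertip sits about 12–16 mm higher than the reading suggests, so the first try ended just above the paddle. I'll go back and press by force.

apply_moves:
  motion:
    - [[0,-33,0],[-0.018,-0.01,0],0]
    - [[0,-33,0],[0,0,0],0]
    - [[0,-33,0],[0,0,0],0]
    - [[0,0,40],[0,0,0],0]
    - [[0,0,40],[0,0,0],0]
    - [[0,0,30],[0,0,0],0]
    - [[0,0,0],[0,0,0],0]

```text
clock: 7.4
position: [0.5066, 0.235, 0.0441]
tool_rot: [-3.14, 0.005, -0.289]
ft_force: [-0.3, 0.1, -1.3]
gripper_width: 0.0003
```

apply_moves:
  motion:
    - [[2,12,0],[0,0,0.008],0]
    - [[0,0,4],[0,0,0],0]
    - [[0,0,4],[0,0,0],0]
    - [[0,0,0],[0,0,0],0]

```text
clock: 7.8
position: [0.5066, 0.224, 0.0379]
tool_rot: [-3.139, 0.003, -0.296]
ft_force: [0.6, 0.4, -0.5]
gripper_width: 0.0003
```

apply_moves:
  motion:
    - [[0,1,4],[0,0,0],0]
    - [[0,0,3],[0,0,0],0]

```text
clock: 8.0
position: [0.5084, 0.2235, 0.0331]
tool_rot: [-3.135, -0.001, -0.296]
ft_force: [0.6, 0.2, -0.0]
gripper_width: 0.0005
```

apply_moves:
  motion:
    - [[0,0,3],[0,0,0],0]
    - [[0,0,3],[0,0,0],0]

```text
clock: 8.2
position: [0.5098, 0.2236, 0.0281]
tool_rot: [-3.134, -0.003, -0.296]
ft_force: [1.2, -3.1, 4.0]
gripper_width: 0.0002
```

apply_moves:
  motion:
    - [[-1,0,3],[0,0,0],0]
    - [[0,0,3],[0,0,0],0]

```text
clock: 8.4
position: [0.5105, 0.2239, 0.023]
tool_rot: [-3.133, -0.006, -0.296]
ft_force: [-0.9, -1.1, 4.8]
gripper_width: 0.0005
```

apply_moves:
  motion:
    - [[-1,0,3],[0,0,0],0]
    - [[0,0,3],[0,0,0],0]

```text
clock: 8.6
position: [0.5109, 0.224, 0.0206]
tool_rot: [-3.134, -0.007, -0.296]
ft_force: [-12.6, -6.4, 38.0]
gripper_width: 0.0004
```

apply_moves:
  motion:
    - [[0,0,-20],[0,0,0],0]
    - [[0,0,-40],[0,0,0],0]
    - [[0,0,-40],[0,0,0],0]
    - [[16,40,0],[0.008,-0.007,0],0]
    - [[16,40,0],[0,0,0],0]
    - [[16,40,0],[0,0,0],0]
    - [[16,40,0],[0,0,0],0]
    - [[16,40,0],[0,0,0],0]
    - [[16,40,0],[0,0,0],0]
    - [[16,40,0],[0,0,0],0]
    - [[16,40,0],[0,0,0],0]
    - [[0,0,0],[0,0,0],0]

```text
clock: 9.8
position: [0.5357, -0.1254, 0.1115]
tool_rot: [-3.121, 0.01, -0.29]
ft_force: [0.2, 0.1, -0.9]
gripper_width: 0.0006
```

```bash
python3 look.py w6
python3 - <<'E'
from h import *
i=cams.camera_info("wrist")
for t in("pump_green_top","chuck_green_top","pump_pod"):
    for r in cams.spot_in("wrist",t)[:2]:
        b=r["bbox"];print(t,round(r["confidence"],2),np.round(b),ray(i,(b[0]+b[2]/2,b[1]+b[3]/2),.05).round(4))
a=cv2.resize(cams.camera("side")[250:330,240:330],None,fx=3.3,fy=3.3,interpolation=cv2.INTER_CUBIC)
w=cv2.resize(cv2.imread("pics/w6.png")[:,:,::-1],None,fx=.88,fy=.88)
o=np.zeros((w.shape[0],w.shape[1]+a.shape[1],3),np.uint8);o[:,:w.shape[1]]=w;o[:a.shape[0],w.shape[1]:]=a
save("c6",o)
E
```

```text
{'clock': np.float64(9.8), 'position': array([ 0.5357, -0.1254,  0.1115]), 'tool_rot': array([-3.121 ,  0.0099, -0.2899]), 'ft_force': array([ 0.2288,  0.0857, -0.8524]), 'gripper_width': np.float64(0.0006)}
[ 0.55921396 -0.05097166  0.28129108] 376.4678138343808
bar [ -47. -543.]
cg [271. 118.]
pg [336. 324.]
tcp [286. 258.]
pump_green_top 0.6 [152.   0. 191. 178.] [ 0.5359 -0.0402  0.05  ]
chuck_green_top 0.71 [244.  84.  59.  59.] [ 0.5461 -0.0577  0.05  ]
pump_pod 0.81 [312. 243.  68.  54.] [ 0.5632 -0.1701  0.05  ]
pump_pod 0.31 [244.  86.  60.  60.] [ 0.546  -0.0594  0.05  ]
```

View pics/c6.png

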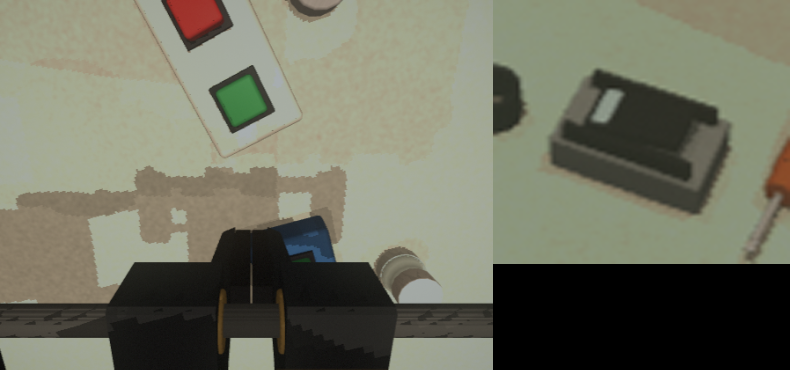

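The rocker is now on: the bar end sits low and the grey box end shows beyond it. Next I'll go over the pump's green button.

apply_moves:
  motion:
    - [[12,26,0],[-0.02,0.01,0],0]
    - [[12,26,0],[0,0,0],0]
    - [[12,26,0],[0,0,0],0]
    - [[0,0,20],[0,0,0],0]
    - [[0,0,20],[0,0,0],0]
    - [[0,0,20],[0,0,0],0]
    - [[0,0,0],[0,0,0],0]

```text
clock: 10.75
position: [0.5518, -0.1948, 0.0506]
tool_rot: [-3.138, -0.002, -0.266]
ft_force: [-0.1, 0.0, -0.6]
gripper_width: 0.0005
```

apply_moves:
  motion:
    - [[-1,15,0],[0,0,0.02],0]
    - [[0,0,0],[0,0,0],0]

```text
clock: 10.95
position: [0.5473, -0.2076, 0.0514]
tool_rot: [-3.138, -0.002, -0.284]
ft_force: [-0.5, -0.4, -0.6]
gripper_width: -0.0001
```

Run:
```python
from h import *
print(status.sense()["position"])
a=cams.camera("side")[130:215,230:320];b=cams.camera("top")[170:235,330:400]
a=cv2.resize(a,(450,425),interpolation=cv2.INTER_CUBIC);b=cv2.resize(b,(350,325),interpolation=cv2.INTER_CUBIC)
o=np.zeros((425,800,3),np.uint8);o[:,:450]=a;o[:325,450:]=b;save("c7",o)
```

```text
[ 0.54731256 -0.20761438  0.05137976]
```

View pics/c7.png

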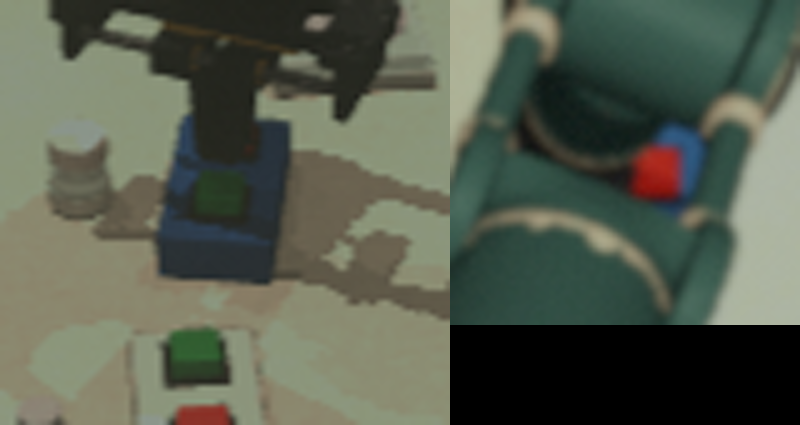

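The tip is above the green cap in the side view: tip bottom at (228,155), cap at (221,185), about 3 mm too far toward −x. Pressing now.

apply_moves:
  motion:
    - [[3,1,8],[0,0,0],0]
    - [[0,0,6],[0,0,0],0]
    - [[0,0,4],[0,0,0],0]
    - [[0,0,3],[0,0,0],0]

```text
clock: 11.45
position: [0.5531, -0.21, 0.0321]
tool_rot: [-3.138, -0.009, -0.284]
ft_force: [0.2, -0.1, 0.5]
gripper_width: 0.0005
```

apply_moves:
  motion:
    - [[0,0,3],[0,0,0],0]
    - [[0,0,3],[0,0,0],0]
    - [[0,0,3],[0,0,0],0]

```text
clock: 11.75
position: [0.5531, -0.2099, 0.0225]
tool_rot: [-3.138, -0.008, -0.284]
ft_force: [-1.5, 0.5, 3.1]
gripper_width: 0.0004
```

apply_moves:
  motion:
    - [[-1,0,3],[0,0,0],0]
    - [[0,0,2],[0,0,0],0]

```text
clock: 11.95
position: [0.5531, -0.21, 0.0213]
tool_rot: [-3.138, -0.009, -0.284]
ft_force: [-8.5, 3.3, 19.3]
gripper_width: 0.0006
```

apply_moves:
  motion:
    - [[0,0,3],[0,0,0],0]
    - [[0,0,2],[0,0,0],0]

```text
clock: 12.15
position: [0.5531, -0.21, 0.0214]
tool_rot: [-3.138, -0.007, -0.284]
ft_force: [-4.6, 1.5, 10.5]
gripper_width: 0.0003
```

apply_moves:
  motion:
    - [[0,0,-20],[0,0,0],0]
    - [[0,0,-30],[0,0,0],0]
    - [[0,0,-10],[0,0,0],0]
    - [[-11,-36,0],[-0.003,-0.005,0],0]
    - [[-11,-36,0],[0,0,0],0]
    - [[-11,-36,0],[0,0,0],0]
    - [[-11,-36,0],[0,0,0],0]
    - [[0,0,0],[0,0,0],0]
    - [[0,0,0],[0,0,0],0]

```text
clock: 13.05
position: [0.5504, -0.0558, 0.0804]
tool_rot: [-3.141, -0.004, -0.287]
ft_force: [0.1, -1.7, -0.4]
gripper_width: 0.0003
```

apply_moves:
  motion:
    - [[0,4,20],[0,0,0],0]
    - [[0,0,12],[0,0,0],0]
    - [[0,0,0],[0,0,0],0]

```text
clock: 13.35
position: [0.5498, -0.0619, 0.0468]
tool_rot: [3.141, -0.005, -0.288]
ft_force: [-0.0, -0.5, 0.4]
gripper_width: 0.0003
```

Run:
```python
from h import *
print(status.sense()["position"])
a=cams.camera("side")
save("c8",cv2.resize(a[140:250,220:340],None,fx=5.4,fy=5.4,interpolation=cv2.INTER_CUBIC))
```

```text
[ 0.54982895 -0.06185542  0.04682124]
```

View pics/c8.png

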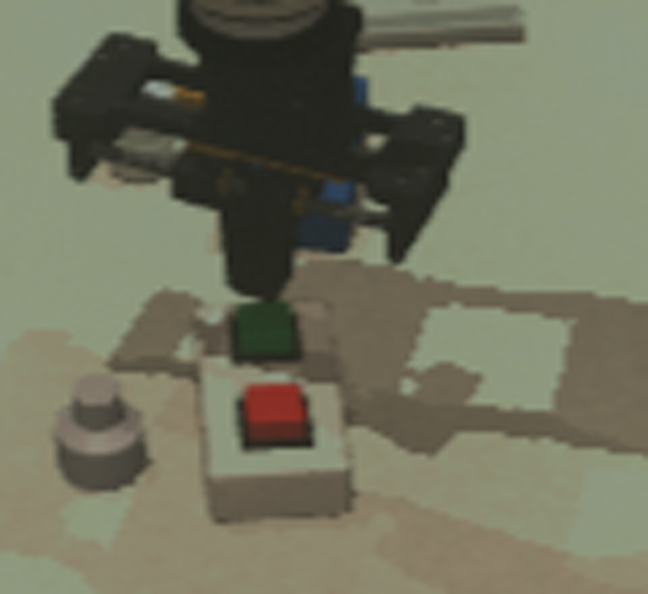

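The tip is over the chuck's green cap: tip (262,292), cap (265,318). Pressing and holding.

apply_moves:
  motion:
    - [[0,0,6],[0,0,0],0]
    - [[0,0,5],[0,0,0],0]
    - [[0,0,4],[0,0,0],0]
    - [[0,0,4],[0,0,0],0]
    - [[0,0,3],[0,0,0],0]
    - [[0,0,3],[0,0,0],0]

```text
clock: 14.0
position: [0.5522, -0.0637, 0.0229]
tool_rot: [-3.141, -0.008, -0.29]
ft_force: [-1.9, 0.5, 4.1]
gripper_width: 0.0002
```

apply_moves:
  motion:
    - [[0,0,3],[0,0,0],0]
    - [[0,0,2],[0,0,0],0]

```text
clock: 14.2
position: [0.5522, -0.0638, 0.0213]
tool_rot: [3.141, -0.007, -0.289]
ft_force: [-8.6, 0.9, 22.6]
gripper_width: 0.0004
```

apply_moves:
  motion:
    - [[0,0,1],[0,0,0],0]
    - [[0,0,1],[0,0,0],0]
    - [[0,0,1],[0,0,0],0]
    - [[0,0,1],[0,0,0],0]
    - [[0,0,1],[0,0,0],0]
    - [[0,0,1],[0,0,0],0]
    - [[0,0,1],[0,0,0],0]
    - [[0,0,1],[0,0,0],0]
    - [[0,0,1],[0,0,0],0]
    - [[0,0,1],[0,0,0],0]

```text
clock: 15.2
position: [0.5521, -0.0638, 0.0215]
tool_rot: [3.139, -0.005, -0.287]
ft_force: [-3.5, 0.1, 8.6]
gripper_width: 0.0005
```

apply_moves:
  motion:
    - [[0,0,1],[0,0,0],0]
    - [[0,0,1],[0,0,0],0]
    - [[0,0,1],[0,0,0],0]
    - [[0,0,1],[0,0,0],0]
    - [[0,0,1],[0,0,0],0]
    - [[0,0,1],[0,0,0],0]
    - [[0,0,1],[0,0,0],0]
    - [[0,0,1],[0,0,0],0]
    - [[0,0,1],[0,0,0],0]
    - [[0,0,1],[0,0,0],0]

```text
clock: 16.2
position: [0.5521, -0.0638, 0.0215]
tool_rot: [3.138, -0.004, -0.286]
ft_force: [-4.8, -0.4, 9.0]
gripper_width: 0.0008
```

apply_moves:
  motion:
    - [[0,0,-20],[0,0,0],0]
    - [[0,0,-40],[0,0,0],0]
    - [[0,0,-40],[0,0,0],0]
    - [[0,0,-30],[0,0,0],0]
    - [[0,0,0],[0,0,0],0]
    - [[0,0,0],[0,0,0],0]

```text
clock: 16.8
position: [0.5515, -0.0626, 0.1543]
tool_rot: [3.138, -0.003, -0.285]
ft_force: [0.2, 0.0, -0.7]
gripper_width: 0.0005
```

Run:
```python
from h import *
a=cams.camera("side");b=cv2.imread("pics/side0.png")[:,:,::-1]
i=cams.camera_info("side")
# cap-colour rows now vs at the start
for n,p in [("chuck_green",(.545,-.058,.05)),("chuck_red",(.534,.003,.05)),("pump_green",(.547,-.208,.05)),("pump_red",(.547,-.272,.05))]:
    u,v=proj(i,p).astype(int)
    for im in(b,a):
        w=im[v-13:v+13,u-12:u+12].astype(int);r,g,bl=w[...,0],w[...,1],w[...,2]
        m=(g-np.maximum(r,bl)>22) if "green" in n else (r-np.maximum(g,bl)>50)
        y,x=np.nonzero(m);print(n,m.sum(),(x.mean()+u-12).round(2),(y.mean()+v-13).round(2),y.min()+v-13) if m.any() else print(n,"none")
for t in("jar","weight","loupe","driver","bottle","wafer_case"):
    r=cams.spot_in("side",t);print(t,[(round(q["confidence"],2),np.round(q["bbox"])) for q in r[:1]])
```

```text
chuck_green 74 268.73 198.93 195
chuck_green 35 268.63 200.0 197
chuck_red 71 270.25 214.28 211
chuck_red 73 270.19 214.29 211
pump_green 62 273.4 167.13 164
pump_green 60 273.65 168.78 166
pump_red 48 275.77 154.77 152
pump_red 37 276.92 154.84 152
jar []
weight [(0.8, array([234., 209.,  12.,  21.]))]
loupe [(0.84, array([232., 267.,  17.,  24.]))]
driver [(0.87, array([320., 289.,  20.,  37.]))]
bottle [(0.69, array([228., 340.,  24.,  38.]))]
wafer_case [(0.83, array([284., 127.,  30.,  23.]))]
```

The pump cap's centre has dropped 1.65 px, about the full 7 mm, and the reds haven't moved. The arm or its shadow covers the chuck cap, so I'll move aside and check once more.

apply_moves:
  motion:
    - [[-30,0,-40],[0,0,0],0]
    - [[-40,0,-40],[0,0,0],0]
    - [[-40,0,-30],[0,0,0],0]
    - [[-40,0,0],[0,0,0],0]
    - [[0,0,0],[0,0,0],0]
    - [[0,0,0],[0,0,0],0]

```text
clock: 17.75
position: [0.4033, -0.0193, 0.2577]
tool_rot: [3.136, 0.014, -0.286]
ft_force: [0.2, 0.0, -0.3]
gripper_width: 0.0006
```

Run:
```python
from h import *
a=cams.camera("side").astype(int);b=cv2.imread("pics/side0.png")[:,:,::-1].astype(int)
for n,u,v in [("chuck_green",268,199),("pump_green",273,167)]:
    for im in(b,a):
        w=im[v-9:v+10,u-10:u+11];m=w[...,1]-np.maximum(w[...,0],w[...,2])>22
        y,x=np.nonzero(m);print(n,m.sum(),y.mean().round(2)+v-9,y.min()+v-9)
for im in(b,a):
    w=im[268:292,264:288];m=w.min(2)>125;y,x=np.nonzero(m);print("bar",m.sum(),x.mean()+264,y.mean()+268)
i=cams.camera_info("side");d=proj(i,(.499,.223,.051));print("expected bar shift",proj(i,(.499,.223,.0426))-d)
print([np.round(q["bbox"]) for q in cams.spot_in("side","jar")[:1]],status.sense()["position"])
```

```text
chuck_green 74 198.93 195
chuck_green 72 198.85 195
pump_green 62 167.13 164
pump_green 60 168.78 166
bar 92 273.5326086956522 275.0
bar 30 274.1 281.8666666666667
expected bar shift [-0.00983193  2.43943076]
[] [ 0.40340564 -0.01947181  0.25697069]
```

```bash
python3 -c "
from h import *
print(manip.job_done())"
```

```text
the job is handed in; nothing more can be done
None
```

I switched the rocker on, pushed the pump's green button in, then held the chuck's green button in for about 2 s and let it go. The job was handed in at about 18 s, with no verdict reported.

My first press on the rocker missed. The fingertips sit about 22 mm higher than the TCP reading suggests, so I pressed by force from then on.

| Item | What the checks showed |
|---|---|
| Rocker | Hit its end stop at 38 N. A later side picture showed the ON end down. A last pixel check agreed only roughly, because its starting value was spoiled by other light pixels. |
| Pump green | Hit its end stop at about 19 N. The side view shows the cap still in, 1.65 px lower than at the start, about the full 7 mm. |
| Chuck green | Hit its end stop at about 22 N and stayed there at 9 N through the hold. The side view shows it back out within 0.1 px of its start. |
| Red buttons | Neither moved in the side view. |
| Weight, loupe, driver, bottle, case | All within about 3 px of their starting places. |
| Jar | The network did not find it in the last pictures. It was standing just before the pump press and I felt no contact near it, but I did not confirm its final place. |

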